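Change over a batch on a bench laser marker

TASK

Turn the laser marker round for the next batch: first collect every finished (marked) resistor from its catch tray into the blue tote. Then draw the loading drawer out, lay every plain resistor from the pocket tray flat in a nest of its own on the drawer, push the drawer fully home and only then press the green start button. Leave the box of nuts and the spray can alone.

Things in the scene. Friction and masses are not known exactly. Their poses are not given: they have to be found in the camera images.
- catch_tray (a point): centre of the floor of the marker's open catch tray (sheet metal, 190 mm along x, 285 mm along y, walls to 20 mm above its floor), where finished resistors lie. Fixed to the marker: x along the marker's front, y towards the marker. The floor is 4 mm above the bench.
- drawer (a joint): loading drawer of the red laser marker: 0 = home (front panel against the machine), 0.27 m = fully out. It slides out along -y of the nests' axes, with about 2 N of friction, and stays where it is left. When it is home the nests are inside the machine; all three are in the open from 0.26 on.
- drawer_handle (a point): centre of the drawer's handle: a steel bar 100 mm long (along its x), 10 mm thick (y) and 12 mm high, centre 68 mm above the bench, standing 40 mm clear of the drawer's front panel (which is 80 mm high). Can be pinched from above. y points into the machine. The machine behind is 100 mm high at its front, 220 mm from 140 mm further back.
- start_top (a point): centre of the top of the green start button (38 mm across, travel 6 mm, 5 N), on the low front roof of the marker
- start (a joint): the start button: 0 = up, 0.006 m = fully pressed; springs back; pressed counts from 0.004
- tote_floor (a point): centre of the inner floor (4 mm thick) of the loose blue tote for finished parts: 170 mm along its x, 250 mm along its y, 65 mm high, walls 4 mm; 0.8 kg
- pocket_tray: grey pocket tray, 152 x 232 mm, with 2 x 2 pockets for plain resistors; origin at the centre of its underside. Pocket centres at x = +-35, y = +-54 mm; a resistor lies lengthwise along y, its underside 6 mm above the bench; ribs between the pockets stand 8 mm above the pocket floors. Fixed to the bench.
- nut_box: bystander: clear box of nuts, 130 x 100 x 30 mm; leave it alone
- cleaner_can: bystander: spray can, 54 mm across and 130 mm high; leave it alone
- nest0 (a point): centre of the floor of nest 0 on the drawer (0 nearest the handle, 2 nearest the machine; 66 mm apart), 30 mm above the bench: a shallow black recess 71 mm (x) by 53.5 mm (y), 5 mm deep, for one resistor lying lengthwise along x, flange down. z up.
- nest1 (a point): centre of the floor of nest 1 on the drawer (0 nearest the handle, 2 nearest the machine; 66 mm apart), 30 mm above the bench: a shallow black recess 71 mm (x) by 53.5 mm (y), 5 mm deep, for one resistor lying lengthwise along x, flange down. z up.
- nest2 (a point): centre of the floor of nest 2 on the drawer (0 nearest the handle, 2 nearest the machine; 66 mm apart), 30 mm above the bench: a shallow black recess 71 mm (x) by 53.5 mm (y), 5 mm deep, for one resistor lying lengthwise along x, flange down. z up.
- done0_c (a point): finished resistor (aluminium-housed power resistor, gold, marked with a white panel on top): flange 65 x 47.5 mm and 4 mm thick, on it a finned body 65 mm long, 30 mm wide, up to 26 mm over the underside (grip it across these 30 mm; the pockets' and nests' ribs stand beside it); a flat steel lug at each end, 92 mm over both, 15 mm up; 115 g. Origin at its centre, 13 mm above its underside; x along its length (either way round is the same), z up. May be absent (None).
- done1_c (a point): finished resistor (aluminium-housed power resistor, gold, marked with a white panel on top): flange 65 x 47.5 mm and 4 mm thick, on it a finned body 65 mm long, 30 mm wide, up to 26 mm over the underside (grip it across these 30 mm; the pockets' and nests' ribs stand beside it); a flat steel lug at each end, 92 mm over both, 15 mm up; 115 g. Origin at its centre, 13 mm above its underside; x along its length (either way round is the same), z up. May be absent (None).
- done2_c (a point): finished resistor (aluminium-housed power resistor, gold, marked with a white panel on top): flange 65 x 47.5 mm and 4 mm thick, on it a finned body 65 mm long, 30 mm wide, up to 26 mm over the underside (grip it across these 30 mm; the pockets' and nests' ribs stand beside it); a flat steel lug at each end, 92 mm over both, 15 mm up; 115 g. Origin at its centre, 13 mm above its underside; x along its length (either way round is the same), z up. May be absent (None).
- blank0_c (a point): plain resistor (aluminium-housed power resistor, gold all over, not yet marked): flange 65 x 47.5 mm and 4 mm thick, on it a finned body 65 mm long, 30 mm wide, up to 26 mm over the underside (grip it across these 30 mm; the pockets' and nests' ribs stand beside it); a flat steel lug at each end, 92 mm over both, 15 mm up; 115 g. Origin at its centre, 13 mm above its underside; x along its length (either way round is the same), z up. May be absent (None).
- blank1_c (a point): plain resistor (aluminium-housed power resistor, gold all over, not yet marked): flange 65 x 47.5 mm and 4 mm thick, on it a finned body 65 mm long, 30 mm wide, up to 26 mm over the underside (grip it across these 30 mm; the pockets' and nests' ribs stand beside it); a flat steel lug at each end, 92 mm over both, 15 mm up; 115 g. Origin at its centre, 13 mm above its underside; x along its length (either way round is the same), z up. May be absent (None).
- blank2_c (a point): plain resistor (aluminium-housed power resistor, gold all over, not yet marked): flange 65 x 47.5 mm and 4 mm thick, on it a finned body 65 mm long, 30 mm wide, up to 26 mm over the underside (grip it across these 30 mm; the pockets' and nests' ribs stand beside it); a flat steel lug at each end, 92 mm over both, 15 mm up; 115 g. Origin at its centre, 13 mm above its underside; x along its length (either way round is the same), z up. May be absent (None).
- blank3_c (a point): plain resistor (aluminium-housed power resistor, gold all over, not yet marked): flange 65 x 47.5 mm and 4 mm thick, on it a finned body 65 mm long, 30 mm wide, up to 26 mm over the underside (grip it across these 30 mm; the pockets' and nests' ribs stand beside it); a flat steel lug at each end, 92 mm over both, 15 mm up; 115 g. Origin at its centre, 13 mm above its underside; x along its length (either way round is the same), z up. May be absent (None).

How it is judged:
By the outcome, as a careful person would: the job done as asked, in the order asked, and still so for the second after the job is handed in, with the robot touching nothing.
Of done0, done1, done2 only 2 to 3 are there at a start; the rules pass over those that are not, and their reading is None.
Of blank0, blank1, blank2, blank3 only 2 to 3 are there at a start; the rules pass over those that are not, and their reading is None.
At some moment in a run one of tote may be knocked a few centimetres aside while the robot is not near it.
Once in a run the grip may slacken for a moment while it holds something.
It also fails if it takes over 210 s, if anything falls off the work surface, if the arm or the gripper's body presses on something with over 40 N, if the wrist force passes 120 N, or if a joint passes its speed limit or range.

ROBOT

A 7-joint arm with a two-finger parallel gripper is mounted at the origin on the work surface. World frame = base frame: x ahead of the robot, y to its left, z up, the work surface at z = 0. Lengths are in m, angles in rad, forces in N, time in s.
With the tool pointing down it reaches from about 0.425 to 0.875 m from the base axis. Payload 4.7 kg.
Tool frame: the origin (TCP) lies at the very end of the fingers, on their centre line; the grasp point (between the pads) lies r.grasp_offset behind it (r.grasp_offset is the distance from the TCP to the grasp point, in m); z points along the fingers, x is the direction in which the jaws open and shut, and the axes are right-handed (so a half turn about z gives the same grasp; the last joint's range is limited). The gripper opens to 87 mm and grips with 3 to 60 N. Pads are 19 mm wide; open, the fingers measure 117 mm over their backs; the gripper's body (75 mm by 190 mm) begins 51 mm behind the grasp point.
Start: joints at [0.014, 0.321, -0.07, 1.45, 0.023, 1.371, -0.057], TCP at [0.65, -0, 0.223] pointing down, gripper open.
Joint ranges: [-2.86, 2.86], [-0.3, 2.09], [-1.38, 1.24], [0.06, 2.45], [-1.56, 4.7], [0.09, 2.05], [-2.69, 2.69]. Speed limits (rad/s): [2.57, 2.57, 3.14, 3.14, 3.14, 3.14, 3.14].

INTERFACE

Orientations are given as a unit quaternion [w, x, y, z].
In Python, from station import r, vision gives the robot as it stands.
- The arm moves only by the tool move_arm, never from a script. Its arguments are lists of equal length, an entry for each row: "claw": the closure, from -1 (fully open) to 1 (shut); "slide": the shift along the world's x, y, z in cm, a list of three; "spin": the turn about the world's z in rad. A call has 1 to 20 rows; each row shifts and turns the commanded pose from where the row before left it; what a row does not reach is not made up. A row lasts 1/12 s, in which the tool goes at most 41.7 mm and 7.16 degrees, less where a joint would pass 70% of its speed; a pose out of reach is approached as far as the arm can. A call with a gripper value outside its range is refused whole. The fingers move at their own pace and stop on an object; "squeeze" is the grip in N (left out, the last holds). Time passes only in rows, so rows that do not move let the fingers close. It gives the time, the measured TCP pose, the force and the opening at its end, in the units of the state.
- r.state(): the state, without advancing time (a new reading comes with each control period).
- vision.snapshot(name): name is "scene" or "side" or "wrist"; returns a dict with "img" (480x640x3 uint8, red, green, blue), "K" (3x3 intrinsics, pixels), "view" (4x4, takes a point from world to camera coordinates); the wrist camera has in their place "tool_from_camera" (4x4, takes a point from camera to tool coordinates, whose origin is the TCP and whose axes are the tool frame's). Camera axes: x right, y up, looking along -z (the intrinsics and any distortion apply to the point x, -y, -z); pixel columns grow to the right and rows downward; lengths in m; the calibration is good to about 2 mm. A picture is of the moment at which its call begins: read the wrist's pose just before it. There is no depth.
- r.sign_off(): hands the job in, once; it reports no verdict.
The state is a dict: "time": time; "q": joint angles; "joint_vel": joint speeds; "tau": joint torques, N m; "tool_pos": TCP position; "eef_rot": TCP orientation; "ft_force": force on the tool from outside, world axes, zero at the start; "torque": the same for the moment, N m; "finger_gap": finger opening in m.
Only numpy, scipy, OpenCV 4.12 (cv2) and the standard library are available. Lean on these libraries where they do the work, as an engineer would, in place of code of your own. Each camera call takes 0.05 s, during which the arm holds its last target. There are 200 camera calls.

## Working session

There is one attempt and no reset: what is moved stays moved. The work goes in short steps, Python scripts to look and compute and a tool call to move; the robot and the scene stay as the last step left them, time stands still between calls to the robot, and variables do not carry over. Pictures are saved under pics/ and viewed, about 12 in all and at most 16, crops included, and the job is handed in when it is done.

Besides the shell and the picture viewer there is one more tool, called as name(argument=value, ...), one argument or row to a line, values as JSON. move_arm: Moves the arm, as the interface text tells. Its arguments: {"type":"object","properties":{"claw":{"type":"array"},"slide":{"type":"array"},"spin":{"type":"array"},"squeeze":{"type":"number"}},"required":["claw","slide","spin"]}

```bash
mkdir -p pics; ls; cat > h.py <<'E'
import numpy as np, cv2
from scipy.spatial.transform import Rotation as R
from station import r, vision
def snap(n,f=None):
    s=r.state(); d=vision.snapshot(n)
    if n=="wrist":
        q=s["eef_rot"]; T=np.eye(4); T[:3,:3]=R.from_quat([q[1],q[2],q[3],q[0]]).as_matrix(); T[:3,3]=s["tool_pos"]
        c2w=T@np.array(d["tool_from_camera"])
    else: c2w=np.linalg.inv(np.array(d["view"]))
    if f:
        cv2.imwrite(f"pics/{f}.png",cv2.cvtColor(d["img"],cv2.COLOR_RGB2BGR)); np.savez(f"pics/{f}.npz",K=d["K"],c=c2w)
    return d
def px(f,uv,z):
    "pixel -> world at height z"
    a=np.load(f"pics/{f}.npz"); K,c=a["K"],a["c"]; out=[]
    for u,v in np.atleast_2d(uv):
        p=np.linalg.inv(K)@[u,v,1]; d=c[:3,:3]@[p[0],-p[1],-p[2]]; o=c[:3,3]
        out.append(o+d*(z-o[2])/d[2])
    return np.array(out)
def proj(f,P):
    a=np.load(f"pics/{f}.npz"); K,c=a["K"],a["c"]; P=np.atleast_2d(P)
    q=(P-c[:3,3])@c[:3,:3]; q=q*[1,-1,-1]; q=q@K.T; return q[:,:2]/q[:,2:]
def crop(f,x0,y0,x1,y1,k,out):
    cv2.imwrite(f"pics/{out}.png",cv2.resize(cv2.imread(f"pics/{f}.png")[y0:y1,x0:x1],None,fx=k,fy=k,interpolation=cv2.INTER_CUBIC))
E
python3 - <<'E'
from h import *
for n in("scene","side","wrist"):
    d=snap(n,n+"0"); print(n,[k for k in d if k!="img"],np.round(d["K"],1).tolist(),np.round(np.load(f"pics/{n}0.npz")["c"],3).tolist())
s=r.state(); print(s["time"],s["eef_rot"],s["finger_gap"],r.grasp_offset,s["ft_force"])
E
```

```text
pics
scene ['K', 'view'] [[505.8, 0.0, 322.8], [0.0, 505.8, 242.4], [0.0, 0.0, 1.0]] [[0.845, -0.372, 0.384, 1.173], [0.535, 0.591, -0.604, -0.915], [-0.002, 0.716, 0.698, 1.19], [0.0, 0.0, 0.0, 1.0]]
side ['K', 'view'] [[549.6, 0.0, 315.4], [0.0, 549.6, 248.0], [0.0, 0.0, 1.0]] [[0.826, 0.295, -0.48, -0.051], [-0.563, 0.457, -0.688, -0.888], [0.016, 0.839, 0.544, 0.805], [0.0, 0.0, 0.0, 1.0]]
wrist ['K', 'tool_from_camera'] [[340.8, 0.0, 316.4], [0.0, 340.8, 238.4], [0.0, 0.0, 1.0]] [[1.0, -0.0, 0.002, 0.649], [-0.0, 0.969, 0.245, 0.066], [-0.002, -0.245, 0.969, 0.384], [0.0, 0.0, 0.0, 1.0]]
0.15 [ 5.57717686e-05  9.99999716e-01  1.01026085e-05 -7.51038345e-04] 0.0867166762393011 0.0187 [-0.76222174 -0.90243893  0.52656916]
```

View pics/scene0.png

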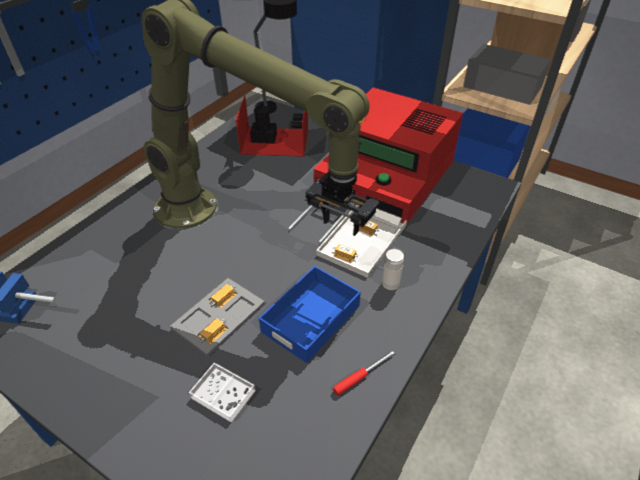

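View pics/side0.png

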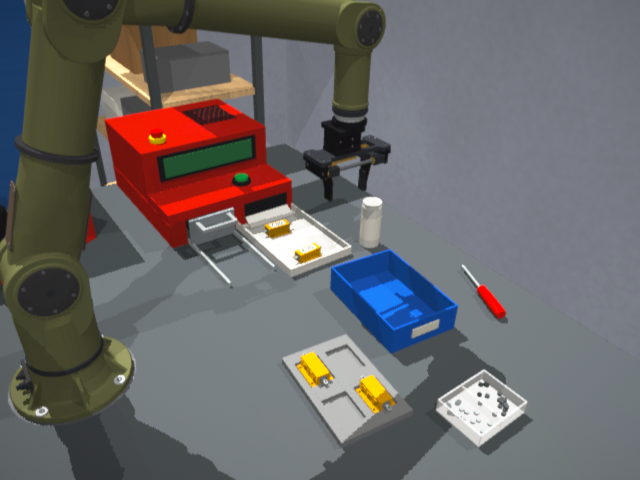

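```bash
python3 -c "
from h import *
crop('side0',170,160,430,340,3,'s1'); crop('side0',270,240,470,450,2.8,'s2'); crop('scene0',160,170,420,365,3,'c1')"
```

```text
(no output)
```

View pics/s1.png

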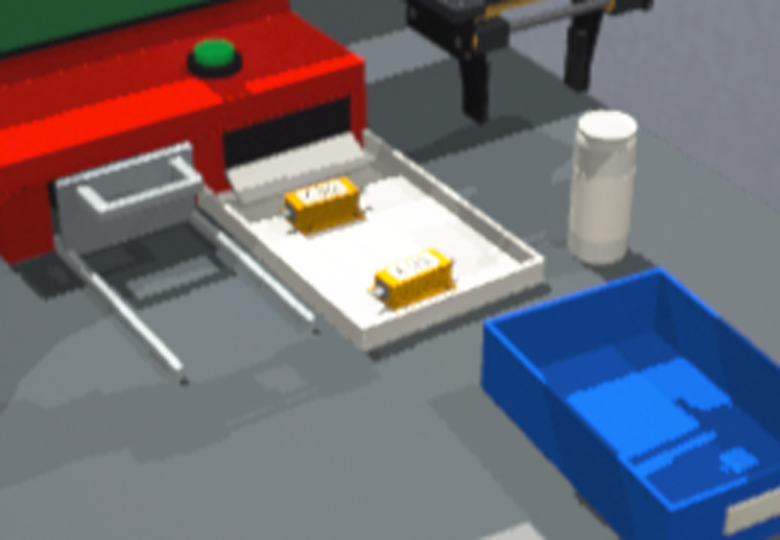

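View pics/s2.png

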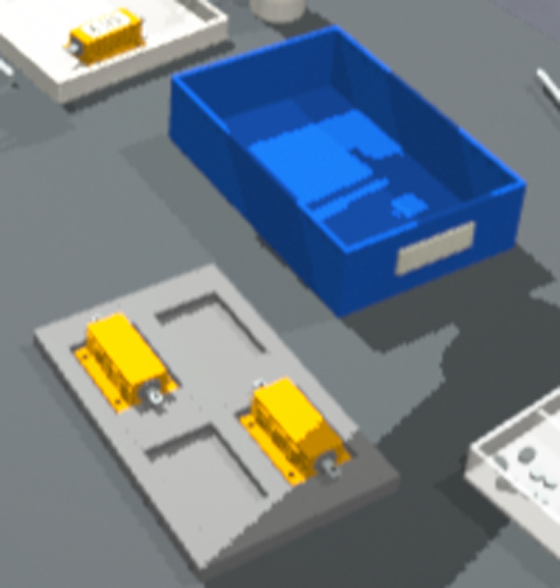

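```bash
python3 -c "
from h import *
np.set_printoptions(precision=3,suppress=True)
f='side0'
for n,uv,z in [('done',[(278.3,223.3),(311.7,248.3)],.03),('blank',[(314.6,364.3),(374.6,388.2)],.032),('ptray',[(346,334.6),(282.5,357.9),(343.2,443.6),(412.1,409.6)],.014),('tote',[(391.4,250.7),(331.8,267.9),(392.5,329.3),(456.8,306.1)],.065),('ctray',[(290,268.3),(351,246)],.024),('handle',[(205.7,229.3),(237.7,220.7)],.074),('btn',[(241.3,177.3)],.112),('can',[(371.7,201)],.13)]:
  print(n,px(f,uv,z).tolist() if 0 else px(f,uv,z)[:,:2].tolist())
"
```

```text
done [[0.6179577027204953, 0.2534158289256375], [0.6246584373545342, 0.09706713149689139]]
blank [[0.39549921301269136, -0.2532344644024802], [0.4541155702105522, -0.3656213415689652]]
ptray [[0.5111983721916135, -0.2026870514151098], [0.3617783456126155, -0.18795507466171057], [0.3410276670209925, -0.4208510594559353], [0.4902424927714271, -0.4313808911196975]]
tote [[0.7533840809573193, -0.06321594921704454], [0.5865974329912966, -0.04313794160014206], [0.5633504701231438, -0.28586465366728275], [0.7283703737759207, -0.30500553793620755]]
ctray [[0.5341609266170151, 0.05852441289071786], [0.7230768896851525, 0.05774119001143285]]
handle [[0.407802906698069, 0.26306424333719736], [0.49702527378803635, 0.25800339603022227]]
btn [[0.5926919639337004, 0.4143561926321332]]
can [[0.79600642839259, 0.07313402229957033]]
```

View pics/wrist0.png

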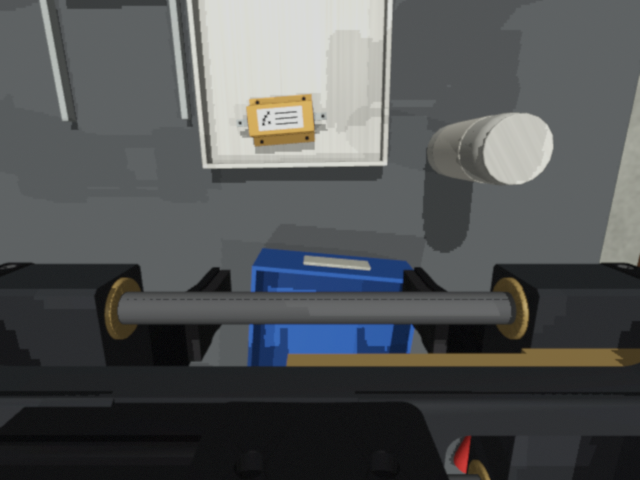

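move_arm(
  claw=[-1,-1,-1,-1,-1,-1,-1],
  slide=[
    [-1.5,2,2.6],
    [-1.5,2,2.6],
    [-1.5,2,2.6],
    [-1.5,2,2.6],
    [-1.5,2,2.6],
    [-1.5,2,2.6],
    [0,0,0],
  ],
  spin=[0,0,0,0,0,0,0],
)

```text
time: 0.73
tool_pos: [0.5586, 0.1266, 0.3852]
eef_rot: [-0.003, 1.0, 0.004, 0.004]
ft_force: [-0.2, 1.5, 0.6]
finger_gap: 0.0872
```

```bash
python3 -c "
from h import *
snap('wrist','w1'); print(r.state()['tool_pos'],r.state()['time'])
crop('w1',140,0,540,300,2,'w1c')"
```

```text
[0.55963312 0.12363394 0.38240294] 0.7833
```

View pics/w1c.png

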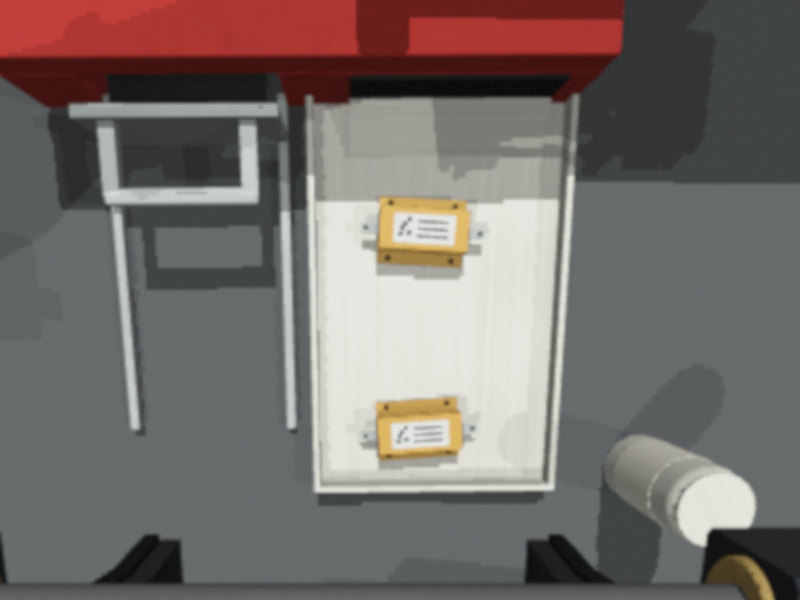

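```bash
python3 -c "
from h import *
np.set_printoptions(precision=3,suppress=True)
f='w1'; c=lambda l:[(x/2+140,y/2) for x,y in l]
for n,uv,z in [('A',[(424,229),(394,227),(456,229.5)],.03),('B',[(420,434),(391,436),(449,432)],.03),('handle',[(105,196),(258,196),(182,196)],.074),('panel',[(70,104),(288,104),(70,118),(288,118)],.08),('mach',[(0,58),(300,58),(622,52)],.1),('ctray',[(317,488),(553,488),(308,100),(578,98)],.024),('rails',[(136,430),(291,428)],.02)]:
  print(n,px(f,c(uv),z)[:,:2].tolist())
"
```

```text
A [[0.6106651734076144, 0.24789355749935443], [0.5890676070061375, 0.24904976073228005], [0.6336996411492035, 0.2477679566921663]]
B [[0.6125957331205065, 0.0984841815321163], [0.5902552240606351, 0.09676048211692312], [0.634919030020134, 0.10020655292965028]]
handle [[0.39841501587513534, 0.26143629001808083], [0.49748864360583267, 0.26238974227450923], [0.4482359982444131, 0.2619157508912265]]
panel [[0.38292869265358964, 0.3138012697903371], [0.5182133118740099, 0.3152214448196149], [0.3822089690790042, 0.30586938937827235], [0.5180995762713475, 0.307278304667233]]
mach [[0.35168588548113333, 0.3326275810232289], [0.5272221469259167, 0.3345436819808356], [0.7164811351263892, 0.3397644948944794]]
ctray [[0.532749519162791, 0.05330642482992684], [0.7207022209960547, 0.054520921366996794], [0.527637339647758, 0.33263887895841554], [0.7159076755668444, 0.33588661609819587]]
rails [[0.39119749129983694, 0.09827271180928694], [0.5124151345032135, 0.1007252474528833]]
```

move_arm(
  claw=[0.03,0.03,0.03,0.03,0.03,0.03,0.03,0.03,0.03,0.03,0.03,0.03,0.03,0.03,0.03,0.03],
  slide=[
    [0.38,-0.15,-1.9],
    [0.38,-0.15,-1.9],
    [0.38,-0.15,-1.9],
    [0.38,-0.15,-1.9],
    [0.38,-0.15,-1.9],
    [0.38,-0.15,-1.9],
    [0.38,-0.15,-1.9],
    [0.38,-0.15,-1.9],
    [0.38,-0.15,-1.9],
    [0.38,-0.15,-1.9],
    [0.38,-0.15,-1.9],
    [0.38,-0.15,-1.9],
    [0.38,-0.15,-1.9],
    [0.38,-0.15,-1.9],
    [0,0,0],
    [0,0,0],
  ],
  spin=[0.118,0.118,0.118,0.118,0.118,0.118,0.118,0.118,0.118,0.118,0.118,0.118,0.118,0.118,0,0],
  squeeze=25,
)

```text
time: 2.12
tool_pos: [0.6119, 0.0975, 0.1103]
eef_rot: [-0.001, 0.68, 0.734, -0.002]
ft_force: [1.3, -0.8, 0.3]
finger_gap: 0.0422
```

```bash
python3 -c "
from h import *
np.set_printoptions(precision=3,suppress=True)
snap('wrist','w2'); s=r.state();print(s['tool_pos'],s['finger_gap'],s['ft_force'])
print(np.load('pics/w2.npz')['c'], proj('w2',[[.613,.0985,.03],[.59,.097,.03],[.635,.1,.03]]))
"
```

```text
[0.613 0.098 0.112] 0.042328062770163814 [-0.004  0.614  0.154]
[[-0.076 -0.968 -0.24   0.545]
 [ 0.997 -0.074 -0.018  0.092]
 [-0.    -0.24   0.971  0.273]
 [ 0.     0.     0.     1.   ]] [[318.125 248.702]
 [318.52  217.994]
 [317.848 276.845]]
```

View pics/w2.png

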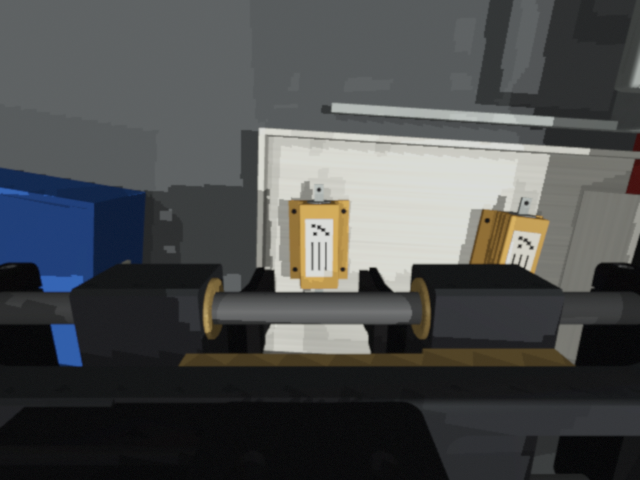

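move_arm(
  claw=[0.03,0.03,0.03,0.03,0.03,1,1,1,1,1,1,1],
  slide=[
    [0,0.1,-2.5],
    [0,0,-2.5],
    [0,0,-2.5],
    [0,0,-2.1],
    [0,0,0],
    [0,0,0],
    [0,0,0],
    [0,0,0],
    [0,0,0],
    [0,0,0.5],
    [0,0,2],
    [0,0,2],
  ],
  spin=[0,0,0,0,0,0,0,0,0,0,0,0],
)

```text
time: 3.17
tool_pos: [0.6121, 0.0998, 0.0616]
eef_rot: [-0.001, 0.678, 0.735, -0.001]
ft_force: [0.6, 0.3, -0.2]
finger_gap: 0.0298
```

move_arm(
  claw=[1,1,1,1,1,1,1,1,1,1,1,1,1,1],
  slide=[
    [0,0,2.5],
    [0,0,2.5],
    [0.4,-3.28,0],
    [0.4,-3.28,0],
    [0.4,-3.28,0],
    [0.4,-3.28,0],
    [0.4,-3.28,0],
    [0.4,-3.28,0],
    [0.4,-3.28,0],
    [0.4,-3.28,0],
    [0.4,-3.28,0],
    [0.4,-3.28,0],
    [0,0,0],
    [0,0,0],
  ],
  spin=[0,0,-0.018,-0.018,-0.018,-0.018,-0.018,-0.018,-0.018,-0.018,-0.018,-0.018,0,0],
)

```text
time: 4.33
tool_pos: [0.6523, -0.232, 0.1117]
eef_rot: [0.0, 0.743, 0.669, -0.001]
ft_force: [-0.2, 0.2, -1.3]
finger_gap: 0.0299
```

```bash
python3 -c "
from h import *
snap('side','s3'); s=r.state();print(s['tool_pos'],s['finger_gap'],s['ft_force'])
a=cv2.imread('pics/s3.png')[150:450,180:560]; b=cv2.imread('pics/side0.png')[150:450,180:560]
cv2.imwrite('pics/cmp.png',cv2.resize(a,None,fx=2,fy=2)[:600])"
```

```text
[ 0.65282454 -0.22886824  0.11169555] 0.029658048803082412 [-0.21860137  0.41166932 -1.44401072]
```

View pics/cmp.png

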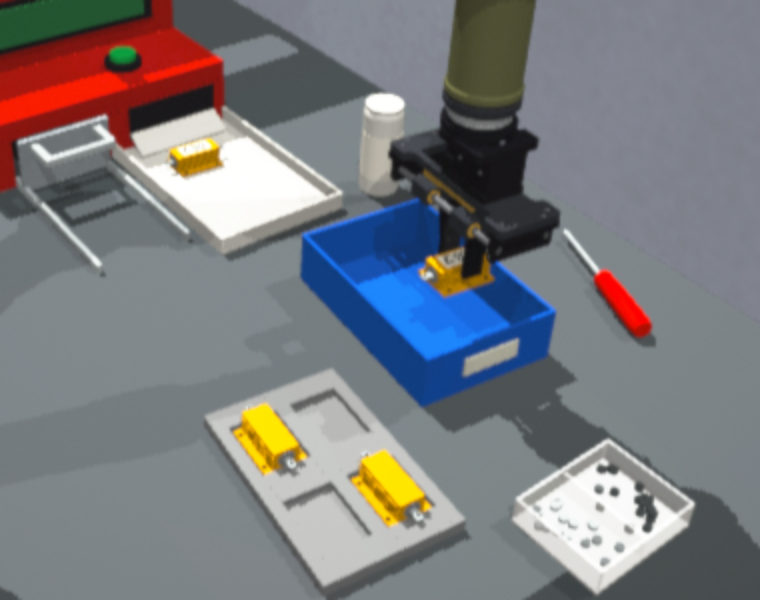

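move_arm(
  claw=[1,1,1,1,1,0.03,0.03,0.03,0.03,0.03,0.03,0.03,0.03],
  slide=[
    [0,0,-2.5],
    [0,0,-2.5],
    [0,0,-2.2],
    [0,0,-2],
    [0,0,0],
    [0,0,0],
    [0,0,0],
    [0,0,0],
    [0,0,2.5],
    [0,0,2.5],
    [0,0,2.5],
    [0,0,2.5],
    [0,0,0],
  ],
  spin=[0,0,0,0,0,0,0,0,0,0,0,0,0],
)

```text
time: 5.47
tool_pos: [0.6571, -0.2288, 0.1275]
eef_rot: [0.005, 0.741, 0.671, 0.003]
ft_force: [1.0, -0.3, 1.5]
finger_gap: 0.0422
```

move_arm(
  claw=[1,1,1,1,1,1,1,1,1,1,1,1,1,1,1],
  slide=[
    [-0.315,3.92,0],
    [-0.315,3.92,0],
    [-0.315,3.92,0],
    [-0.315,3.92,0],
    [-0.315,3.92,0],
    [-0.315,3.92,0],
    [-0.315,3.92,0],
    [-0.315,3.92,0],
    [-0.315,3.92,0],
    [-0.315,3.92,0],
    [-0.315,3.92,0],
    [-0.315,3.92,0],
    [-0.315,3.92,0],
    [0,0,0],
    [0,0,0],
  ],
  spin=[-0.113,-0.113,-0.113,-0.113,-0.113,-0.113,-0.113,-0.113,-0.113,-0.113,-0.113,-0.113,-0.113,0,0],
)

```text
time: 6.72
tool_pos: [0.6105, 0.2866, 0.12]
eef_rot: [-0.001, 1.0, 0.005, 0.0]
ft_force: [1.4, -0.8, -0.4]
finger_gap: 0.0004
```

```bash
python3 -c "
from h import *
np.set_printoptions(precision=4,suppress=True)
snap('wrist','w3'); s=r.state();print(s['tool_pos'],s['finger_gap'],s['eef_rot'])
print(px('w2',[(522,245)],.03))
crop('w3',120,0,520,300,2,'w3c')"
```

```text
[0.6118 0.283  0.1199] 0.0004533485526679045 [-0.      1.      0.0034  0.0003]
[[0.5987 0.2482 0.03  ]]
```

View pics/w3c.png

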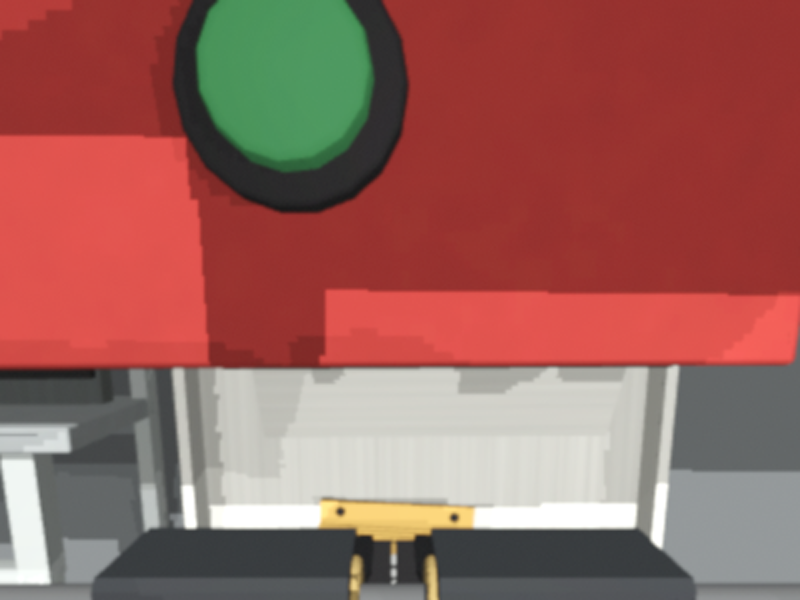

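```bash
python3 -c "
from h import *
np.set_printoptions(precision=4,suppress=True)
print(px('w3',[(280.5,249.5),(356.5,253)],.008),px('w3',[(300,182.5)],.1),px('w3',[(300,217)],.006),px('w3',[(262.5,38),(219,37),(306,37),(264,82)],.115))"
```

```text
[[0.5797 0.2739 0.008 ]
 [0.6434 0.2716 0.008 ]] [[0.6004 0.3373 0.1   ]] [[0.5959 0.3013 0.006 ]] [[0.5847 0.4015 0.115 ]
 [0.5655 0.4017 0.115 ]
 [0.6039 0.4021 0.115 ]
 [0.5849 0.3836 0.115 ]]
```

move_arm(
  claw=[1,1,1,1,1,1,1,1,1,1,1,1,1,1,1,1,1,1,1,1],
  slide=[
    [0,0,-2.5],
    [0,0,-2.5],
    [0,0,-2.5],
    [0,0,-1.8],
    [0,0,-1],
    [0,0,0],
    [0,-0.5,0],
    [0,-0.5,0],
    [0,-0.5,0],
    [0,-0.5,0],
    [0,-0.5,0],
    [0,-0.5,0],
    [0,-0.5,0],
    [0,-0.5,0],
    [0,-0.5,0],
    [0,-0.5,0],
    [0,-0.5,0],
    [0,-0.5,0],
    [0,0,0],
    [0,0.3,2],
  ],
  spin=[0,0,0,0,0,0,0,0,0,0,0,0,0,0,0,0,0,0,0,0],
)

```text
time: 8.43
tool_pos: [0.6093, 0.2214, 0.0324]
eef_rot: [0.002, 1.0, 0.001, -0.004]
ft_force: [-1.0, -0.2, -0.4]
finger_gap: 0.0005
```

move_arm(
  claw=[1,1,1,0.03,0.03,0.03,0.03,0.03,0.03,0.03,0.03,0.03,0.03,0.03,0.03,0.03,0.03,0.03],
  slide=[
    [0,0,2.5],
    [0,0,2.5],
    [0,0,2.5],
    [0,-0.2,0],
    [0,-0.2,0],
    [0,-0.2,0],
    [0,-0.2,0],
    [0,-0.2,0],
    [0,-0.2,0],
    [0,-0.2,0],
    [0,-0.2,0],
    [0,-0.2,0],
    [0,-0.2,0],
    [0,-0.2,0],
    [0,-0.2,0],
    [0,0,0],
    [0,0,0],
    [0,0,0],
  ],
  spin=[0,0,0,0.12,0.12,0.12,0.12,0.12,0.12,0.12,0.12,0.12,0.12,0.12,0.12,0.12,0,0],
)

```text
time: 9.93
tool_pos: [0.6121, 0.2002, 0.1113]
eef_rot: [-0.0, 0.711, 0.703, -0.0]
ft_force: [-0.1, -0.4, -0.6]
finger_gap: 0.0422
```

```bash
python3 -c "
from h import *
np.set_printoptions(precision=4,suppress=True)
snap('wrist','w4'); s=r.state();print(s['tool_pos'],s['finger_gap'],s['eef_rot'])
print(np.load('pics/w4.npz')['c'][:2,0])
crop('w4',200,150,440,300,3,'w4c')"
```

```text
[0.6122 0.2004 0.1114] 0.04239662731739655 [-0.0001  0.7111  0.7031 -0.0001]
[0.0116 0.9999]
```

View pics/w4c.png

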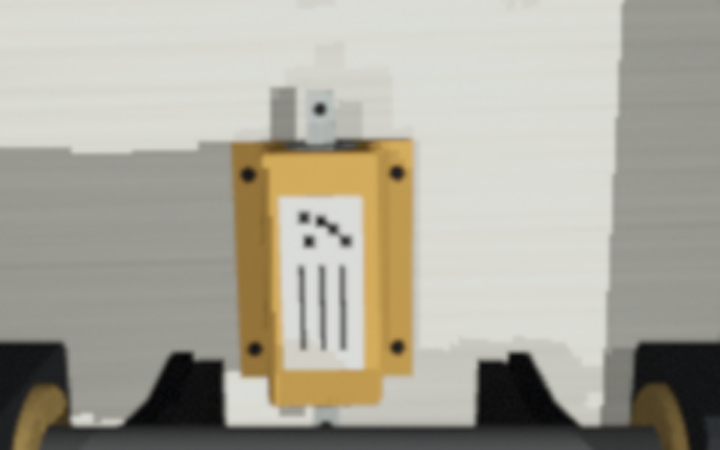

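```bash
python3 -c "
from h import *
print(px('w4',[(307.3,244.3)],.03))"
```

```text
[[0.61053394 0.19313031 0.03      ]]
```

move_arm(
  claw=[0.03,0.03,0.03,0.03,0.03,0.03,1,1,1,1,1,1,1,1,1],
  slide=[
    [-0.1,-0.7,0],
    [0,0,-2.5],
    [0,0,-2.5],
    [0,0,-2.5],
    [0,0,-2.1],
    [0,0,0],
    [0,0,0],
    [0,0,0],
    [0,0,0],
    [0,0,0],
    [0,0,0.5],
    [0,0,2.5],
    [0,0,2.5],
    [0,0,2.5],
    [0,0,1.6],
  ],
  spin=[0.015,0,0,0,0,0,0,0,0,0,0,0,0,0,0],
)

```text
time: 11.23
tool_pos: [0.6124, 0.1941, 0.1153]
eef_rot: [0.001, 0.705, 0.71, 0.002]
ft_force: [0.5, -0.6, -1.0]
finger_gap: 0.0297
```

move_arm(
  claw=[1,1,1,1,1,1,1,1,1,1,1],
  slide=[
    [0.58,-3.47,0],
    [0.58,-3.47,0],
    [0.58,-3.47,0],
    [0.58,-3.47,0],
    [0.58,-3.47,0],
    [0.58,-3.47,0],
    [0.58,-3.47,0],
    [0.58,-3.47,0],
    [0.58,-3.47,0],
    [0,0,0],
    [0,0,0],
  ],
  spin=[-0.011,-0.011,-0.011,-0.011,-0.011,-0.011,-0.011,-0.011,-0.011,0,0],
)

```text
time: 12.15
tool_pos: [0.6632, -0.1231, 0.1121]
eef_rot: [0.001, 0.741, 0.672, -0.0]
ft_force: [0.8, -0.0, -1.2]
finger_gap: 0.0296
```

```bash
python3 -c "
from h import *
snap('side','s4'); s=r.state();print(s['tool_pos'],s['finger_gap'])
crop('s4',180,150,520,400,2.2,'s4c')
a=cv2.imread('pics/s4.png').astype(int); b=cv2.imread('pics/side0.png').astype(int)
# blue mask extents
for i in (a,b):
  m=((i[:,:,0]>i[:,:,2]*2+40)); m[:, :300]=0; v,u=np.nonzero(m); print(u.min(),u.max(),v[u<345].min(),v.max(), v[u==u.min()].min())"
```

```text
[ 0.66334672 -0.11967863  0.11201666] 0.02911169864392862
331 457 263 352 268
331 457 263 352 267
```

View pics/s4c.png

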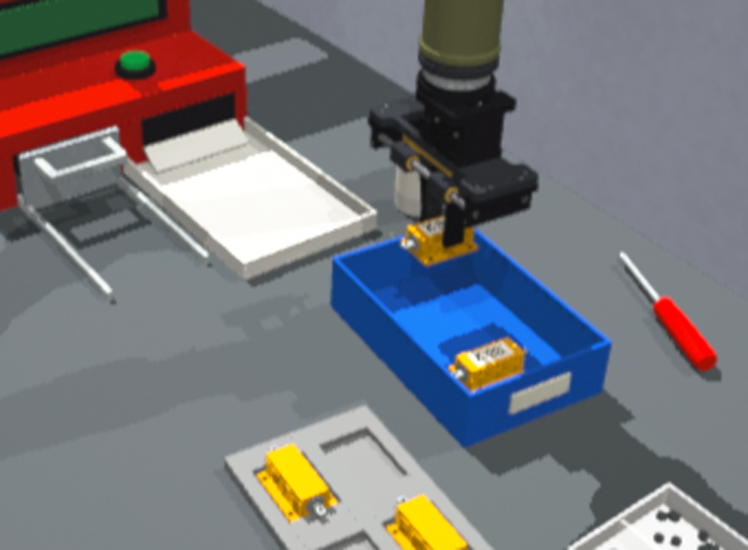

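move_arm(
  claw=[1,1,1,1,1,0.03,0.03,0.03,0.03,0.03,0.03,0.03,0.03],
  slide=[
    [0,0,-2.5],
    [0,0,-2.5],
    [0,0,-2.2],
    [0,0,-2],
    [0,0,0],
    [0,0,0],
    [0,0,0],
    [0,0,0],
    [0,0,2.5],
    [0,0,2.5],
    [0,0,2.5],
    [0,0,2.5],
    [0,0,2],
  ],
  spin=[0,0,0,0,0,0,0,0,0,0,0,0,0],
)

```text
time: 13.28
tool_pos: [0.6645, -0.1185, 0.1434]
eef_rot: [0.001, 0.739, 0.674, 0.001]
ft_force: [0.0, 0.1, 0.4]
finger_gap: 0.0424
```

move_arm(
  claw=[0.2,0.2,0.2,0.2,0.2,0.2,0.2,0.2,0.2,0.2,0.2,0.2,0.2,0.2],
  slide=[
    [-1.8,3.18,0],
    [-1.8,3.18,0],
    [-1.8,3.18,0],
    [-1.8,3.18,0],
    [-1.8,3.18,0],
    [-1.8,3.18,0],
    [-1.8,3.18,0],
    [-1.8,3.18,0],
    [-1.8,3.18,0],
    [-1.8,3.18,0],
    [-1.8,3.18,0],
    [-1.8,3.18,0],
    [0,0,0],
    [0,0,0],
  ],
  spin=[0.009,0.009,0.009,0.009,0.009,0.009,0.009,0.009,0.009,0.009,0.009,0.009,0,0],
)

```text
time: 14.45
tool_pos: [0.4463, 0.2657, 0.141]
eef_rot: [0.0, 0.699, 0.715, 0.001]
ft_force: [-0.7, -0.5, -0.2]
finger_gap: 0.0346
```

move_arm(
  claw=[0.2,0.2,0.2,0.2,0.2,1,1,1,1,1,1],
  slide=[
    [0,0,-2.5],
    [0,0,-2.5],
    [0,0,-2],
    [0,0,-1],
    [0,0,0],
    [0,0,0],
    [0,0,0],
    [0,0,0],
    [0,0,0],
    [0,0,0],
    [0,0,0],
  ],
  spin=[0,0,0,0,0,0,0,0,0,0,0],
)

```text
time: 15.37
tool_pos: [0.4481, 0.263, 0.0605]
eef_rot: [0.0, 0.701, 0.713, 0.001]
ft_force: [-0.2, -0.9, 3.7]
finger_gap: 0.0098
```

move_arm(
  claw=[1,1,1,1,1,1,1,1,1,1,1,1,1,1,1,1,1,1,1,1],
  slide=[
    [0.018,-1.5,0],
    [0.018,-1.5,0],
    [0.018,-1.5,0],
    [0.018,-1.5,0],
    [0.018,-1.5,0],
    [0.018,-1.5,0],
    [0.018,-1.5,0],
    [0.018,-1.5,0],
    [0.018,-1.5,0],
    [0.018,-1.5,0],
    [0.018,-1.5,0],
    [0.018,-1.5,0],
    [0.018,-1.5,0],
    [0.018,-1.5,0],
    [0.018,-1.5,0],
    [0.018,-1.5,0],
    [0.018,-1.5,0],
    [0.018,-1.5,0],
    [0,0,0],
    [0,0,0],
  ],
  spin=[0,0,0,0,0,0,0,0,0,0,0,0,0,0,0,0,0,0,0,0],
)

```text
time: 17.03
tool_pos: [0.4523, -0.0044, 0.0604]
eef_rot: [-0.0, 0.702, 0.712, 0.003]
ft_force: [2.5, 14.4, -0.3]
finger_gap: 0.038
```

move_arm(
  claw=[1,1,1,1,1,1],
  slide=[
    [0,0,0],
    [0,0,0],
    [0,0,0],
    [0,0,0],
    [0,0,0],
    [0,0,0],
  ],
  spin=[0,0,0,0,0,0],
)

```text
time: 17.53
tool_pos: [0.4521, 0.0095, 0.0603]
eef_rot: [-0.006, 0.698, 0.716, 0.008]
ft_force: [2.1, 35.8, 0.6]
finger_gap: 0.01
```

```bash
python3 -c "
from h import *
s=r.state();print(s['tool_pos'],s['finger_gap'],s['ft_force'])
snap('side','s5'); snap('wrist','w5')
crop('s5',120,150,440,390,2.3,'s5c')"
```

```text
[0.45207875 0.00946315 0.06033504] 0.009981275405085723 [ 2.11285662 35.76628478  0.64086813]
```

View pics/s5c.png

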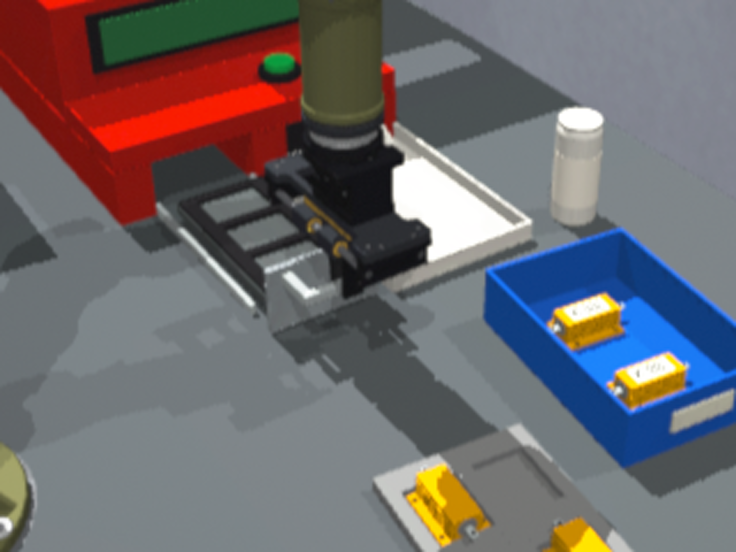

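move_arm(
  claw=[1,1,1,0.2,0.2,0.2,0.2,0.2,0.2,0.2],
  slide=[
    [0,0.6,0],
    [0,0.6,0],
    [0,0.5,0],
    [0,0,0],
    [0,0,0],
    [0,0,0],
    [0,0,2],
    [0,0,2.5],
    [0,0,2.5],
    [0,0,2.5],
  ],
  spin=[0,0,0,0,0,0,0,0,0,0],
)

```text
time: 18.47
tool_pos: [0.4496, 0.009, 0.155]
eef_rot: [-0.001, 0.702, 0.712, -0.001]
ft_force: [1.2, 0.1, 0.7]
finger_gap: 0.034
```

move_arm(
  claw=[-0.1,-0.1,-0.1,-0.1,-0.1,-0.1,-0.1,-0.1,-0.1,-0.1,-0.1,-0.1,-0.1,-0.1,-0.1],
  slide=[
    [0,0.5,1.2],
    [0,0.5,1.2],
    [0,0.5,1.2],
    [0,0.5,1.2],
    [0,0.5,1.2],
    [0,0.5,1.2],
    [0,0.5,1.2],
    [0,0.5,1.2],
    [0,0.5,1.2],
    [0,0.5,1.2],
    [0,0.5,1.2],
    [0,0.5,1.2],
    [0,0.5,1.2],
    [0,0,0],
    [0,0,0],
  ],
  spin=[-0.1216,-0.1216,-0.1216,-0.1216,-0.1216,-0.1216,-0.1216,-0.1216,-0.1216,-0.1216,-0.1216,-0.1216,-0.1216,0,0],
)

```text
time: 19.72
tool_pos: [0.4506, 0.0743, 0.3104]
eef_rot: [0.0, 1.0, 0.004, -0.0]
ft_force: [-0.4, 0.5, -0.4]
finger_gap: 0.0479
```

```bash
python3 -c "
from h import *
s=r.state();print(s['tool_pos'],s['finger_gap'],s['eef_rot'],s['ft_force'])
snap('wrist','w6'); crop('w6',200,0,460,270,2.2,'w6c')"
```

```text
[0.4506077  0.07427914 0.3103913 ] 0.0478913760326875 [ 2.13087297e-04  9.99989864e-01  4.49687830e-03 -6.52284645e-05] [-0.38760351  0.52535643 -0.38153834]
```

View pics/w6c.png

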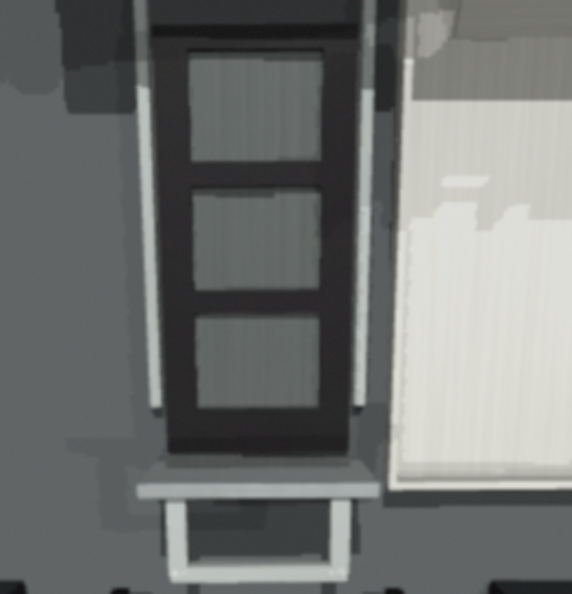

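```bash
python3 -c "
from h import *
np.set_printoptions(precision=4,suppress=True)
c=lambda l:[(x/2.2+200,y/2.2) for x,y in l]
for n in [[(197,408),(320,408),(196,318),(320,317)],[(193,290),(321,290),(193,190),(321,190)],[(189,161),(323,161),(189,56),(323,54)]]:
  p=px('w6',c(n),.030); print(p[:,:2].tolist(), p.mean(0), (p[1]+p[3]-p[0]-p[2])/2,(p[2]+p[3]-p[0]-p[1])/2)
print(px('w6',c([(170,574),(350,574)]),.074),px('w6',c([(137,489),(379,489)]),.08))
print(np.load('pics/w6.npz')['c'])"
```

```text
[[0.4147319121804759, 0.09866492046472244], [0.48678984946809184, 0.0993047964855806], [0.41469907054302046, 0.1495139514726126], [0.4852612115274648, 0.15068259241890877]] [0.4504 0.1245 0.03  ] [0.0713 0.0009 0.    ] [-0.0008  0.0511  0.    ]
[[0.41317198324666565, 0.16473578521234872], [0.48538853497718504, 0.16536824437556216], [0.4137922028966777, 0.2170379519327969], [0.4838160349892371, 0.2176444356873825]] [0.449  0.1912 0.03  ] [0.0711 0.0006 0.    ] [-0.0005  0.0523  0.    ]
[[0.41179565052012657, 0.23159788830896405], [0.48446214621838585, 0.23222530159385302], [0.41246358853526166, 0.28231963571825947], [0.48287519909385035, 0.28385673160389807]] [0.4479 0.2575 0.03  ] [0.0715 0.0011 0.    ] [-0.0005  0.0512  0.    ]
[[0.4021 0.0108 0.074 ]
 [0.5025 0.0117 0.074 ]] [[0.3862 0.0602 0.08  ]
 [0.5153 0.0614 0.08  ]]
[[ 1.     -0.0087 -0.0014  0.4493]
 [ 0.0088  0.9693  0.2456  0.1406]
 [-0.0008 -0.2456  0.9694  0.4725]
 [ 0.      0.      0.      1.    ]]
```

move_arm(
  claw=[-0.1,-0.1,-0.1,-0.1,-0.1,-0.1,-0.1,-0.1,-0.1,-0.1,-0.1,-0.1,-0.1,-0.1],
  slide=[
    [-0.24,-3.58,-1],
    [-0.24,-3.58,-1],
    [-0.24,-3.58,-1],
    [-0.24,-3.58,-1],
    [-0.24,-3.58,-1],
    [-0.24,-3.58,-1],
    [-0.24,-3.58,-1],
    [-0.24,-3.58,-1],
    [-0.24,-3.58,-1],
    [-0.24,-3.58,-1],
    [-0.24,-3.58,-1],
    [0,0,0],
    [0,0,0],
    [0,0,0],
  ],
  spin=[-0.0086,-0.0086,-0.0086,-0.0086,-0.0086,-0.0086,-0.0086,-0.0086,-0.0086,-0.0086,-0.0086,0,0,0],
)

```text
time: 20.93
tool_pos: [0.4236, -0.3183, 0.1995]
eef_rot: [-0.001, 0.999, -0.044, -0.001]
ft_force: [0.1, 0.2, 0.5]
finger_gap: 0.048
```

```bash
python3 -c "
from h import *
s=r.state();print(s['tool_pos'],s['finger_gap'],s['eef_rot'],s['ft_force'])
snap('wrist','w7'); crop('w7',200,70,470,290,2.8,'w7c')"
```

```text
[ 0.4236088  -0.31826265  0.19946209] 0.04803325050992669 [-8.60145155e-04  9.99043728e-01 -4.37050912e-02 -8.68259054e-04] [0.1327478  0.18665316 0.51705185]
```

View pics/w7c.png

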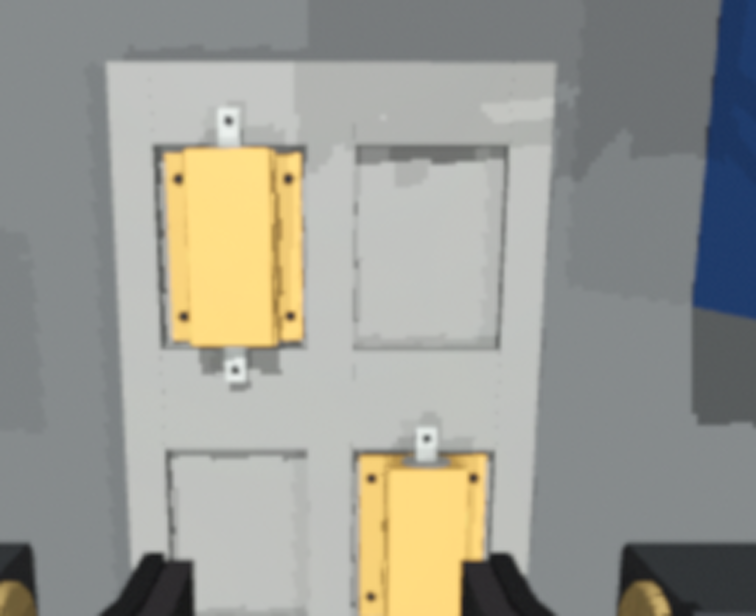

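```bash
python3 -c "
from h import *
np.set_printoptions(precision=4,suppress=True)
c=lambda l:[(x/2.8+200,y/2.8+70) for x,y in l]
p=px('w7',c([(183,149),(271,147),(277,346),(190,348)]),.032);print(p,p.mean(0),p[0]-p[3])
p=px('w7',c([(229,121),(235,371)]),.021); print(p,p.mean(0))
p=px('w7',c([(388,467),(467,467)]),.032);print(p,p.mean(0)-.0325*np.array([.087,.996,0]))
p=px('w7',c([(427,438)]),.021); print(p-.0425*np.array([.087,.996,0]))
p=px('w7',c([(107,63),(555,63)]),.014); print(p,(p[1]-p[0]))"
```

```text
[[ 0.3837 -0.222   0.032 ]
 [ 0.4126 -0.2239  0.032 ]
 [ 0.408  -0.289   0.032 ]
 [ 0.378  -0.287   0.032 ]] [ 0.3956 -0.2555  0.032 ] [0.0057 0.065  0.    ]
[[ 0.3988 -0.2134  0.021 ]
 [ 0.3914 -0.2978  0.021 ]] [ 0.3951 -0.2556  0.021 ]
[[ 0.4431 -0.3352  0.032 ]
 [ 0.4711 -0.3376  0.032 ]] [ 0.4543 -0.3688  0.032 ]
[[ 0.4548 -0.3706  0.021 ]]
[[ 0.359  -0.1905  0.014 ]
 [ 0.5104 -0.2039  0.014 ]] [ 0.1514 -0.0134  0.    ]
```

move_arm(
  claw=[-0.1,-0.1,-0.1,-0.1,-0.1,-0.1,-0.1,-0.1,-0.1,1,1,1,1,1,1,1,1,1,1],
  slide=[
    [-0.93,2.1,-3],
    [-0.93,2.1,-3],
    [-0.94,2.1,-3],
    [0,0,0],
    [0,0,-2.5],
    [0,0,-2.5],
    [0,0,-2.5],
    [0,0,-1.5],
    [0,0,0],
    [0,0,0],
    [0,0,0],
    [0,0,0],
    [0,0,0],
    [0,0,0.5],
    [0,0,2],
    [0,0,2.5],
    [0,0,2.5],
    [0,0,2.5],
    [0,0,0],
  ],
  spin=[0,0,0,0,0,0,0,0,0,0,0,0,0,0,0,0,0,0,0],
)

```text
time: 22.57
tool_pos: [0.3994, -0.2578, 0.1263]
eef_rot: [0.002, 0.999, -0.044, 0.004]
ft_force: [0.5, -0.7, -0.0]
finger_gap: 0.0296
```

move_arm(
  claw=[1,1,1,1,1,1,1,1,1,1,1,1,1,1,1,1,1],
  slide=[
    [0.7,3.19,0],
    [0.7,3.19,0],
    [0.7,3.19,0],
    [0.7,3.19,0],
    [0.7,3.19,0],
    [0.7,3.19,0],
    [0.7,3.19,0],
    [0.06,3.19,0],
    [0.06,3.19,0],
    [0.06,3.19,0],
    [0.06,3.19,0],
    [0.06,3.19,0],
    [0.06,3.19,0],
    [0.06,3.19,0],
    [0,0,0],
    [0,0,0],
    [0,0,0],
  ],
  spin=[0.1195,0.1195,0.1195,0.1195,0.1195,0.1195,0.1195,0.1195,0.1195,0.1195,0.1195,0.1195,0.1195,0.1195,0,0,0],
)

```text
time: 23.98
tool_pos: [0.4493, 0.1899, 0.1203]
eef_rot: [0.0, 0.703, 0.712, -0.001]
ft_force: [-0.4, -1.6, -0.9]
finger_gap: 0.0294
```

```bash
cat > p.py <<'E'
from h import *
import sys
np.set_printoptions(precision=4,suppress=True)
d=snap('wrist',sys.argv[1]); s=r.state();print(s['time'],s['tool_pos'],s['finger_gap'],s['ft_force'],'jaw yaw',np.load(f'pics/{sys.argv[1]}.npz')['c'][:2,0])
E
python3 p.py w8
```

```text
24.0333 [0.4495 0.1893 0.1203] 0.02946328942232398 [-0.0065 -0.8793 -0.959 ] jaw yaw [-0.0127  0.9999]
```

move_arm(
  claw=[1,1,1,1,1,1],
  slide=[
    [0,0.15,-2],
    [0,0,-2],
    [0,0,-2],
    [0,0,-1.1],
    [0,0,-0.4],
    [0,0,0],
  ],
  spin=[0,0,0,0,0,0],
)

```text
time: 24.53
tool_pos: [0.4495, 0.1914, 0.046]
eef_rot: [-0.0, 0.703, 0.711, -0.0]
ft_force: [-0.4, 0.5, -0.4]
finger_gap: 0.0297
```

move_arm(
  claw=[1,1,0.03,0.03,0.03,0.03,0.03,0.03,0.03,0.03,0.03],
  slide=[
    [0,0,-0.15],
    [0,0,0],
    [0,0,0],
    [0,0,0],
    [0,0,0],
    [0,0,2],
    [0,0,2.5],
    [0,0,2.5],
    [0,0,0.5],
    [0,0,0],
    [0,0,0],
  ],
  spin=[0,0,0,0,0,0,0,0,0,0,0],
)

```text
time: 25.45
tool_pos: [0.4494, 0.1918, 0.1186]
eef_rot: [0.0, 0.702, 0.712, -0.0]
ft_force: [0.1, -0.3, -0.1]
finger_gap: 0.0418
```

```bash
python3 p.py w9; python3 -c "
from h import *
crop('w9',230,160,410,290,4,'w9c')
for n in [(.449,.191,.056)]: print(proj('w9',n))"
```

```text
25.5 [0.4488 0.1916 0.1179] 0.04220041917000737 [ 0.0318 -0.4473 -0.3222] jaw yaw [-0.0132  0.9999]
[[315.79643825 252.91275639]]
```

View pics/w9c.png

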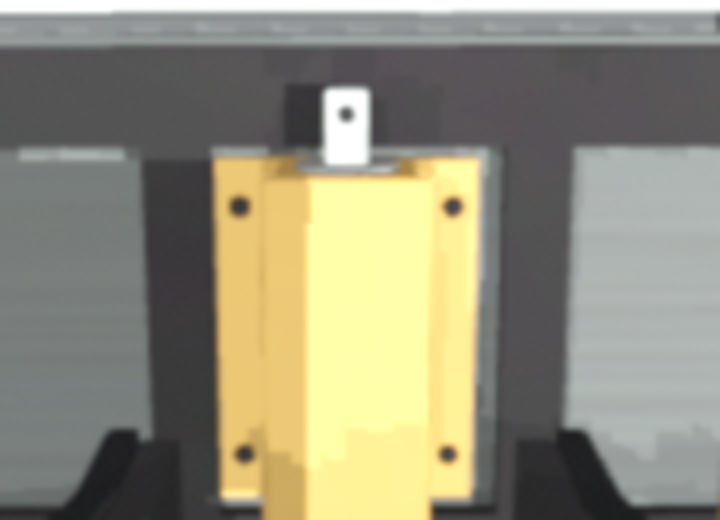

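move_arm(
  claw=[0.03,0.03,0.03,0.03,1,1,1,1,1,1,1,0.03,0.03,0.03,0.03,0.03,0.03,0.03],
  slide=[
    [0,0,-2.5],
    [0,0,-2.5],
    [0,0,-2.2],
    [0,0,0],
    [0,0,0],
    [0,0,0],
    [0,0,0],
    [0,0,0.1],
    [0,0.2,0],
    [0,0,-0.1],
    [0,0,0],
    [0,0,0],
    [0,0,0],
    [0,0,0],
    [0,0,2.2],
    [0,0,2.5],
    [0,0,2.5],
    [0,0,0],
  ],
  spin=[0,0,0,0,0,0,0,0,0,0,0,0,0,0,0,0,0,0],
)

```text
time: 27.0
tool_pos: [0.4524, 0.1955, 0.1236]
eef_rot: [0.002, 0.702, 0.712, 0.004]
ft_force: [0.3, 0.3, -0.2]
finger_gap: 0.042
```

```bash
python3 p.py w10; python3 -c "
from h import *
i=cv2.imread('pics/w10.png'); 
for v in (205,230,255): print(v,[(u,*i[v,u]) for u in range(276,366,2)])" | cut -c1-2600
```

```text
27.05 [0.4514 0.1949 0.1215] 0.04234486464476993 [-1.1628  0.5555  0.3776] jaw yaw [-0.0136  0.9999]
205 [(276, np.uint8(60), np.uint8(59), np.uint8(60)), (278, np.uint8(64), np.uint8(64), np.uint8(62)), (280, np.uint8(98), np.uint8(100), np.uint8(96)), (282, np.uint8(117), np.uint8(131), np.uint8(137)), (284, np.uint8(118), np.uint8(192), np.uint8(228)), (286, np.uint8(92), np.uint8(153), np.uint8(186)), (288, np.uint8(61), np.uint8(62), np.uint8(67)), (290, np.uint8(62), np.uint8(67), np.uint8(75)), (292, np.uint8(97), np.uint8(165), np.uint8(199)), (294, np.uint8(111), np.uint8(191), np.uint8(227)), (296, np.uint8(118), np.uint8(201), np.uint8(237)), (298, np.uint8(119), np.uint8(202), np.uint8(238)), (300, np.uint8(121), np.uint8(205), np.uint8(242)), (302, np.uint8(163), np.uint8(255), np.uint8(255)), (304, np.uint8(171), np.uint8(255), np.uint8(255)), (306, np.uint8(170), np.uint8(255), np.uint8(255)), (308, np.uint8(171), np.uint8(255), np.uint8(255)), (310, np.uint8(171), np.uint8(255), np.uint8(255)), (312, np.uint8(172), np.uint8(255), np.uint8(255)), (314, np.uint8(172), n
[... 5219 characters left out ...]
(338, np.uint8(150), np.uint8(241), np.uint8(255)), (340, np.uint8(151), np.uint8(243), np.uint8(255)), (342, np.uint8(152), np.uint8(243), np.uint8(255)), (344, np.uint8(152), np.uint8(243), np.uint8(255)), (346, np.uint8(137), np.uint8(216), np.uint8(250)), (348, np.uint8(84), np.uint8(88), np.uint8(91)), (350, np.uint8(79), np.uint8(79), np.uint8(79)), (352, np.uint8(82), np.uint8(81), np.uint8(82)), (354, np.uint8(81), np.uint8(80), np.uint8(81)), (356, np.uint8(82), np.uint8(81), np.uint8(82)), (358, np.uint8(81), np.uint8(80), np.uint8(80)), (360, np.uint8(82), np.uint8(81), np.uint8(81)), (362, np.uint8(81), np.uint8(80), np.uint8(81)), (364, np.uint8(96), np.uint8(96), np.uint8(95))]
```

move_arm(
  claw=[-0.1,-0.1,-0.1,-0.1,-0.1,-0.1,-0.1,-0.1,-0.1,-0.1,-0.1,-0.1,-0.1,-0.1,-0.1,-0.1,-0.1,-0.1,-0.1],
  slide=[
    [0.03,-3.52,0],
    [0.03,-3.52,0],
    [0.03,-3.52,0],
    [0.03,-3.52,0],
    [0.03,-3.52,0],
    [0.03,-3.52,0],
    [0.03,-3.52,0],
    [0.03,-3.52,0],
    [0.03,-3.52,0],
    [0.03,-3.52,0],
    [0.03,-3.52,0],
    [0.03,-3.52,0],
    [0.03,-3.52,0],
    [0.03,-3.52,0],
    [0.03,-3.52,0],
    [0.03,-3.52,0],
    [0,0,0],
    [0,0,0],
    [0,0,0],
  ],
  spin=[-0.1046,-0.1046,-0.1046,-0.1046,-0.1046,-0.1046,-0.1046,-0.1046,-0.1046,-0.1046,-0.1046,-0.1046,-0.1046,-0.1046,-0.1046,-0.1046,0,0,0],
)

```text
time: 28.63
tool_pos: [0.4538, -0.3679, 0.1176]
eef_rot: [-0.001, 0.999, -0.044, -0.001]
ft_force: [-0.1, 0.2, -0.1]
finger_gap: 0.048
```

```bash
python3 p.py w11
```

```text
28.6833 [ 0.4543 -0.3672  0.1179] 0.04771433171830772 [ 0.6031  0.1046 -0.2275] jaw yaw [ 0.9961 -0.0882]
```

move_arm(
  claw=[-0.1,-0.1,-0.1,-0.1,-0.1,-0.1,1,1,1,1,1,1,1,1,1,1,1],
  slide=[
    [0,-0.25,0],
    [0,0,-2.5],
    [0,0,-2.5],
    [0,0,-2.5],
    [0,0,-2.3],
    [0,0,0],
    [0,0,0],
    [0,0,0],
    [0,0,0],
    [0,0,0],
    [0,0,0.5],
    [0,0,2],
    [0,0,2.5],
    [0,0,2.5],
    [0,0,2.5],
    [0,0,0],
    [0,0,0],
  ],
  spin=[0,0,0,0,0,0,0,0,0,0,0,0,0,0,0,0,0],
)

```text
time: 30.1
tool_pos: [0.4553, -0.3724, 0.1235]
eef_rot: [0.001, 0.999, -0.045, 0.002]
ft_force: [-1.3, -0.1, -1.2]
finger_gap: 0.0296
```

move_arm(
  claw=[1,1,1,1,1,1,1,1,1,1,1,1,1,1,1,1,1],
  slide=[
    [-0.03,3.55,0],
    [-0.03,3.55,0],
    [-0.03,3.55,0],
    [-0.03,3.55,0],
    [-0.03,3.55,0],
    [-0.03,3.55,0],
    [-0.03,3.55,0],
    [-0.03,3.55,0],
    [-0.03,3.55,0],
    [-0.03,3.55,0],
    [-0.03,3.55,0],
    [-0.03,3.55,0],
    [-0.03,3.55,0],
    [-0.03,3.55,0],
    [0,0,0],
    [0,0,0],
    [0,0,0],
  ],
  spin=[0.1195,0.1195,0.1195,0.1195,0.1195,0.1195,0.1195,0.1195,0.1195,0.1195,0.1195,0.1195,0.1195,0.1195,0,0,0],
)

```text
time: 31.52
tool_pos: [0.4492, 0.1247, 0.12]
eef_rot: [-0.0, 0.703, 0.712, -0.001]
ft_force: [0.8, 0.2, -0.9]
finger_gap: 0.0297
```

```bash
python3 p.py w12
```

```text
31.5667 [0.4495 0.1241 0.1202] 0.029934605570148175 [-0.2132 -0.0709 -2.7149] jaw yaw [-0.0125  0.9999]
```

move_arm(
  claw=[1,1,1,1,1,1,1,0.03,0.03,0.03,0.03,0.03,0.03,0.03,0.03,0.03],
  slide=[
    [0.05,0.25,-2],
    [0,0,-2],
    [0,0,-2],
    [0,0,-1.1],
    [0,0,-0.4],
    [0,0,-0.1],
    [0,0,0],
    [0,0,0],
    [0,0,0],
    [0,0,0],
    [0,0,2],
    [0,0,2.5],
    [0,0,2.5],
    [0,0,0.5],
    [0,0,0],
    [0,0,0],
  ],
  spin=[0,0,0,0,0,0,0,0,0,0,0,0,0,0,0,0],
)

```text
time: 32.9
tool_pos: [0.4504, 0.1275, 0.1195]
eef_rot: [-0.0, 0.703, 0.712, -0.0]
ft_force: [0.4, -1.1, -0.3]
finger_gap: 0.0423
```

```bash
python3 p.py w13; python3 -c "
from h import *
i=cv2.imread('pics/w13.png').astype(int)
for v in (205,230,255): print(v,[(u,i[v,u,2]-i[v,u,0],i[v,u].sum()//3) for u in list(range(274,290,2))+list(range(342,360,2))])
crop('w13',210,140,450,310,3.3,'w13c')"
```

```text
32.95 [0.4498 0.1275 0.1189] 0.041967213097582015 [ 0.3476 -0.6682  0.1527] jaw yaw [-0.0123  0.9999]
205 [(274, np.int64(0), np.int64(52)), (276, np.int64(-1), np.int64(52)), (278, np.int64(0), np.int64(52)), (280, np.int64(1), np.int64(51)), (282, np.int64(79), np.int64(114)), (284, np.int64(116), np.int64(167)), (286, np.int64(91), np.int64(128)), (288, np.int64(25), np.int64(67)), (342, np.int64(59), np.int64(109)), (344, np.int64(92), np.int64(143)), (346, np.int64(117), np.int64(206)), (348, np.int64(107), np.int64(211)), (350, np.int64(14), np.int64(139)), (352, np.int64(-3), np.int64(95)), (354, np.int64(-2), np.int64(79)), (356, np.int64(0), np.int64(73)), (358, np.int64(0), np.int64(74))]
230 [(274, np.int64(2), np.int64(51)), (276, np.int64(0), np.int64(50)), (278, np.int64(1), np.int64(50)), (280, np.int64(1), np.int64(50)), (282, np.int64(33), np.int64(74)), (284, np.int64(109), np.int64(161)), (286, np.int64(115), np.int64(169)), (288, np.int64(115), np.int64(169)), (342, np.int64(119), np.int64(205)), (344, np.int64(119), np.int64(205)), (346, np.int64(119), np.int64(205)), (348, np.int64(68), np.int64(174)), (350, np.int64(-1), np.int64(105)), (352, np.int64(-4), np.int64(105)), (354, np.int64(-2), np.int64(71)), (356, np.int64(0), np.int64(72)), (358, np.int64(0), np.int64(71))]
255 [(274, np.int64(-1), np.int64(50)), (276, np.int64(1), np.int64(49)), (278, np.int64(1), np.int64(50)), (280, np.int64(0), np.int64(51)), (282, np.int64(10), np.int64(53)), (284, np.int64(88), np.int64(136)), (286, np.int64(115), np.int64(170)), (288, np.int64(115), np.int64(170)), (342, np.int64(118), np.int64(206)), (344, np.int64(118), np.int64(206)), (346, np.int64(118), np.int64(201)), (348, np.int64(27), np.int64(146)), (350, np.int64(-2), np.int64(95)), (352, np.int64(-2), np.int64(98)), (354, np.int64(1), np.int64(69)), (356, np.int64(0), np.int64(70)), (358, np.int64(0), np.int64(70))]
```

View pics/w13c.png

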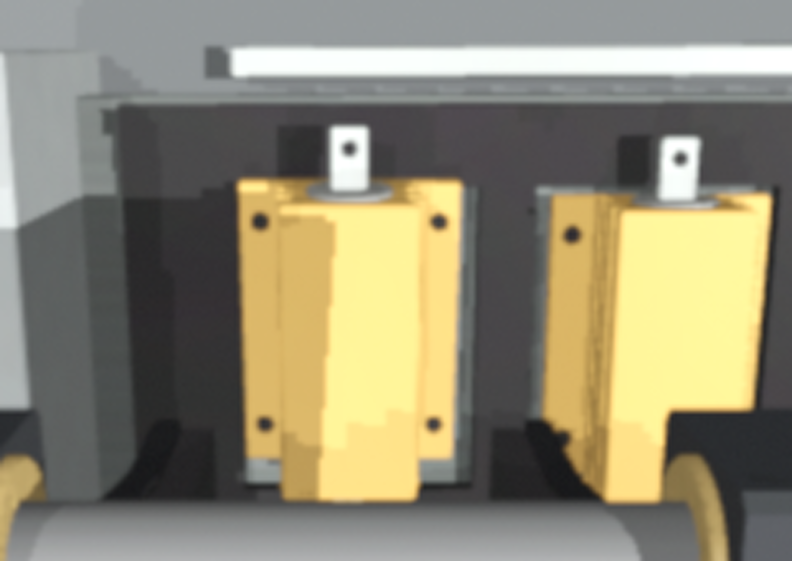

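move_arm(
  claw=[0.03,0.03,0.03,0.03,1,1,1,1,1,1,1,1,0.03,0.03,0.03,0.03,0.03,0.03,0.03,0.03],
  slide=[
    [0,0,-2.5],
    [0,0,-2.5],
    [0,0,-2.4],
    [0,0,0],
    [0,0,0],
    [0,0,0],
    [0,0,0],
    [0,0,0.8],
    [0.3,0.05,0],
    [0,0,-0.4],
    [0,0,-0.4],
    [0,0,0],
    [0,0,0],
    [0,0,0],
    [0,0,2],
    [0,0,2.5],
    [0,0,2.5],
    [0,0,0.5],
    [0,0,0],
    [0,0,0],
  ],
  spin=[0,0,0,0,0,0,0,0,0,0,0,0,0,0,0,0,0,0,0,0],
)

```text
time: 34.62
tool_pos: [0.4533, 0.1283, 0.1206]
eef_rot: [-0.0, 0.702, 0.712, -0.0]
ft_force: [0.2, 0.4, -0.7]
finger_gap: 0.0423
```

```bash
python3 p.py w14; python3 -c "
from h import *
a=cv2.imread('pics/w13.png').astype(int);b=cv2.imread('pics/w14.png').astype(int)
f=lambda i,v,u:(i[v,u,2]-i[v,u,0],i[v,u].sum()//3)
s=lambda L:' '.join('%d:%d/%d'%(k,*t) for k,t in L)
for n,i in(('w13',a),('w14',b)):
  print(n,'near edge, col 287', s([(v,f(i,v,287)) for v in range(188,206)]))
  print(n,'near edge, col 345', s([(v,f(i,v,345)) for v in range(188,206)]))
  print(n,'far edge col 345', s([(v,f(i,v,345)) for v in range(270,292)]))
  for v in (225,250): print(n,v,s([(u,f(i,v,u)) for u in list(range(274,290,1))]),'|',s([(u,f(i,v,u)) for u in range(344,360)]))
  print(n,'nest1 near col 390', s([(v,f(i,v,384)) for v in range(190,206)]))"
```

```text
34.6667 [0.4527 0.1281 0.1199] 0.04205802638748964 [ 0.8887 -0.3216  0.2777] jaw yaw [-0.0129  0.9999]
w13 near edge, col 287 188:1/74 189:1/71 190:1/70 191:1/70 192:4/70 193:30/86 194:91/135 195:124/190 196:110/212 197:112/210 198:122/186 199:117/169 200:117/168 201:117/168 202:116/168 203:112/160 204:92/130 205:51/88
w13 near edge, col 345 188:1/76 189:1/74 190:1/72 191:2/70 192:5/71 193:27/83 194:82/123 195:120/178 196:110/212 197:102/217 198:102/217 199:102/217 200:102/217 201:101/217 202:102/217 203:104/216 204:112/209 205:115/181
w13 far edge col 345 270:119/205 271:118/205 272:118/205 273:118/205 274:118/205 275:118/205 276:118/204 277:115/202 278:90/188 279:34/161 280:-1/145 281:-4/141 282:-3/134 283:-3/132 284:-3/131 285:-3/118 286:-2/71 287:0/41 288:0/54 289:1/62 290:-1/64 291:0/66
w13 225 274:0/51 275:-1/50 276:0/50 277:0/50 278:1/50 279:0/50 280:0/51 281:8/53 282:45/82 283:88/132 284:111/162 285:115/168 286:116/169 287:115/168 288:116/169 289:115/169 | 344:119/205 345:119/205 346:119/205 347:118/204 348:85/186 349:32/151 350:0/107 351:-3/97 352:-3/105 353:-3/99 354:-2/71 
[... 1445 characters left out ...]
44:125/194 345:125/194 346:125/194 347:124/193 348:118/181 349:84/138 350:19/96 351:-1/93 352:-3/87 353:-1/62 354:0/59 355:0/62 356:0/63 357:-1/63 358:0/63 359:0/62
w14 250 274:0/44 275:1/42 276:0/43 277:0/44 278:0/43 279:0/43 280:1/43 281:0/41 282:-1/46 283:-2/63 284:8/77 285:49/108 286:92/141 287:108/153 288:111/155 289:111/155 | 344:125/194 345:125/193 346:124/193 347:122/190 348:110/173 349:60/125 350:3/95 351:-2/89 352:-1/71 353:1/59 354:0/61 355:-1/62 356:0/63 357:0/62 358:1/63 359:1/62
w14 nest1 near col 390 190:-1/67 191:-2/76 192:-3/99 193:0/118 194:29/129 195:88/141 196:110/151 197:113/154 198:113/154 199:112/154 200:113/154 201:112/154 202:112/153 203:109/149 204:97/131 205:76/104
```

move_arm(
  claw=[0.2,0.2,0.2,0.2,0.2,0.2,0.2,0.2,0.2,1,1,1,1,1,1],
  slide=[
    [0,-2.94,0],
    [0,-2.94,0],
    [0,-2.94,0],
    [0,-2.94,0],
    [0,0,0],
    [0,0,-2.5],
    [0,0,-2.4],
    [0,0,-1],
    [0,0,0],
    [0,0,0],
    [0,0,0],
    [0,0,0],
    [0,0,0],
    [0,0,0],
    [0,0,0],
  ],
  spin=[0,0,0,0,0,0,0,0,0,0,0,0,0,0,0],
)

```text
time: 35.92
tool_pos: [0.4545, 0.0115, 0.0631]
eef_rot: [0.001, 0.702, 0.712, 0.001]
ft_force: [-0.8, 2.0, 4.3]
finger_gap: 0.0098
```

move_arm(
  claw=[1,1,1,1,1,1,1,1,1,1,1,1,1,1,1,1,1,1,1,1],
  slide=[
    [0,0.4,0],
    [-0.02,0.8,0],
    [-0.02,1.2,0],
    [-0.02,1.5,0],
    [-0.02,1.5,0],
    [-0.02,1.5,0],
    [-0.02,1.5,0],
    [-0.02,1.5,0],
    [-0.02,1.5,0],
    [-0.02,1.5,0],
    [-0.02,1.5,0],
    [-0.02,1.5,0],
    [-0.02,1.5,0],
    [-0.02,1.5,0],
    [-0.02,1.5,0],
    [-0.02,1.5,0],
    [-0.02,1.5,0],
    [-0.02,1.5,0],
    [-0.02,1.2,0],
    [0,0.6,0],
  ],
  spin=[0,0,0,0,0,0,0,0,0,0,0,0,0,0,0,0,0,0,0,0],
)

```text
time: 37.58
tool_pos: [0.4501, 0.2797, 0.0631]
eef_rot: [0.0, 0.702, 0.712, 0.001]
ft_force: [-2.7, -1.2, 7.5]
finger_gap: 0.0095
```

move_arm(
  claw=[1,1,1,1,1,1],
  slide=[
    [0,0.3,0],
    [0,0.3,0],
    [0,0.3,0],
    [0,0,0],
    [0,0,0],
    [0,0,0],
  ],
  spin=[0,0,0,0,0,0],
)

```text
time: 38.08
tool_pos: [0.4501, 0.2798, 0.063]
eef_rot: [0.003, 0.704, 0.711, -0.005]
ft_force: [-6.1, -15.1, 18.2]
finger_gap: 0.01
```

move_arm(
  claw=[1,1,0.2,0.2,0.2,0.2,0.2,0.2,0.2,0.2,0.2,0.2],
  slide=[
    [0,-0.3,0],
    [0,-0.2,0],
    [0,0,0],
    [0,0,0],
    [0,0,0],
    [0,0,0],
    [0,0,0],
    [0,0,2],
    [0,0,3],
    [0,0,3],
    [0,0,3],
    [0,0,0],
  ],
  spin=[0,0,0,0,0,0,0,0,0,0,0,0],
)

```text
time: 39.08
tool_pos: [0.453, 0.2843, 0.1783]
eef_rot: [0.002, 0.702, 0.712, 0.005]
ft_force: [0.2, 0.9, 0.2]
finger_gap: 0.0346
```

```bash
python3 p.py w15; python3 -c "
from h import *
snap('side','s6')
a=cv2.imread('pics/s6.png').astype(int); b=cv2.imread('pics/side0.png').astype(int)
for i in (a,b):
  m=((i[:,:,0]>i[:,:,2]*2+40)); m[:, :300]=0; v,u=np.nonzero(m); print('tote px',u.min(),u.max(),v[u<345].min(),v.max())
for y in (.2615,.2798): print(y, proj('side0',[[.40,y,.074],[.45,y+.045,.08],[.51,y+.045,.08]]))
# red machine vs grey panel profile along a column through panel
for u in (200,207,215): print(u,[ '%d:%d/%d'%(v,a[v,u,2]-a[v,u,0],a[v,u].sum()//3) for v in range(196,240,2)])"
```

```text
39.1333 [0.4519 0.2834 0.1755] 0.0344586179324103 [-1.2097  0.3779  0.1204] jaw yaw [-0.0135  0.9999]
tote px 331 457 263 352
tote px 331 457 263 352
0.2615 [[203.14766678 230.41597893]
 [213.18651072 215.8192953 ]
 [233.49836424 209.8929994 ]]
0.2798 [[200.15026274 227.33108958]
 [210.20853381 212.96803159]
 [230.40689878 207.14634496]]
200 ['196:216/85', '198:219/86', '200:221/86', '202:221/86', '204:222/86', '206:172/73', '208:96/46', '210:95/46', '212:86/50', '214:12/92', '216:-6/88', '218:-6/88', '220:-6/89', '222:-6/128', '224:-4/238', '226:-2/240', '228:-3/145', '230:-3/106', '232:-5/90', '234:-5/90', '236:-5/88', '238:-5/88']
207 ['196:220/86', '198:218/87', '200:218/85', '202:219/87', '204:172/72', '206:94/47', '208:95/47', '210:75/62', '212:6/138', '214:-7/106', '216:-6/104', '218:-7/105', '220:-7/105', '222:-7/113', '224:-4/227', '226:-5/158', '228:-4/119', '230:-7/106', '232:-7/105', '234:-7/105', '236:-7/104', '238:-6/69']
215 ['196:220/86', '198:219/86', '200:220/85', '202:146/64', '204:96/47', '206:98/46', '208:82/66', '210:-2/126', '212:-6/108', '214:-8/106', '216:-9/106', '218:-7/105', '220:-6/126', '222:-4/233', '224:-5/136', '226:-4/108', '228:-6/103', '230:-6/104', '232:-6/103', '234:-7/107', '236:-6/67', '238:-6/62']
```

move_arm(
  claw=[1,1,1,1,1,1,1,1,1,1,1,1,1,1,1,1],
  slide=[
    [0,0,2],
    [1.03,0.92,0],
    [1.03,0.92,0],
    [1.03,0.92,0],
    [1.03,0.92,0],
    [1.03,0.92,0],
    [1.03,0.92,0],
    [1.03,0.92,0],
    [1.03,0.92,0],
    [1.03,0.92,0],
    [1.03,0.92,0],
    [1.03,0.92,0],
    [1.03,0.92,0],
    [1.03,0.92,0],
    [0,0,0],
    [0,0,0],
  ],
  spin=[0,-0.1218,-0.1218,-0.1218,-0.1218,-0.1218,-0.1218,-0.1218,-0.1218,-0.1218,-0.1218,-0.1218,-0.1218,-0.1218,0,0],
)

```text
time: 40.52
tool_pos: [0.583, 0.4013, 0.1895]
eef_rot: [0.001, 1.0, 0.002, -0.002]
ft_force: [0.4, -0.0, -0.8]
finger_gap: 0.0003
```

```bash
python3 p.py w16; python3 -c "
from h import *
snap('side','s7')
i=cv2.imread('pics/s7.png').astype(int)
m=(i[:,:,1]>i[:,:,2]*1.5+20)&(i[:,:,1]>i[:,:,0]*1.5+20); m[:160]=0
v,u=np.nonzero(m); print(len(v), u.min() if len(u) else 0,u.max(),v.min(),v.max(),u.mean(),v.mean())
print(px('side0',[(241.3,177.3)],.108),px('side0',[(241.3,178.5)],.115))
j=cv2.imread('pics/side0.png').astype(int); m=(j[:,:,1]>j[:,:,2]*1.5+20)&(j[:,:,1]>j[:,:,0]*1.5+20); m[:168]=0; m[:,:225]=0;m[:,260:]=0
v,u=np.nonzero(m);print('side0',u.min(),u.max(),v.min(),v.max())
for z in (.106,.11,.115,.12): 
  t=np.linspace(0,6.28,60); q=proj('side0',np.c_[.585+.019*np.cos(t),.4025+.019*np.sin(t),0*t+z]); print(z,q.min(0),q.max(0))"
```

```text
40.5667 [0.5828 0.401  0.1901] 0.0005711655488618487 [ 0.4685 -0.2599 -0.1634] jaw yaw [1.    0.004]
90 235 247 174 181 241.0 177.42222222222222
[[0.59640432 0.42187211 0.108     ]] [[0.58622811 0.40175149 0.115     ]]
side0 235 247 174 181
0.106 [234.28245768 178.45454208] [247.6450344  184.32122444]
0.11 [234.19267343 177.19761381] [247.57391231 183.0467516 ]
0.115 [234.0800926  175.62160205] [247.48473261 181.44864046]
0.12 [233.96712041 174.04017388] [247.39524352 179.84492408]
```

move_arm(
  claw=[1,1,1,1,1,1,1],
  slide=[
    [0.2,0.1,-2.5],
    [0,0,-2.5],
    [0,0,-1.5],
    [0,0,-0.4],
    [0,0,-0.3],
    [0,0,-0.2],
    [0,0,0],
  ],
  spin=[0,0,0,0,0,0,0],
)

```text
time: 41.2
tool_pos: [0.5861, 0.4024, 0.1195]
eef_rot: [-0.0, 1.0, 0.0, 0.001]
ft_force: [-2.9, -1.4, 3.3]
finger_gap: 0.0004
```

move_arm(
  claw=[1,1,1,1,1],
  slide=[
    [0,0,-0.3],
    [0,0,-0.2],
    [0,0,-0.2],
    [0,0,0],
    [0,0,0],
  ],
  spin=[0,0,0,0,0],
)

```text
time: 41.62
tool_pos: [0.5868, 0.403, 0.1162]
eef_rot: [-0.001, 1.0, 0.0, 0.002]
ft_force: [-5.2, -5.2, 18.3]
finger_gap: 0.0003
```

move_arm(
  claw=[1,1,1],
  slide=[
    [0,0,-0.2],
    [0,0,0],
    [0,0,0],
  ],
  spin=[0,0,0],
)

```text
time: 41.87
tool_pos: [0.5868, 0.403, 0.1161]
eef_rot: [-0.001, 1.0, 0.0, 0.002]
ft_force: [-7.9, -7.5, 24.4]
finger_gap: 0.0006
```

move_arm(
  claw=[1,1,1,1,1,1,1,1,1,1,1,1],
  slide=[
    [0,0,1],
    [0,0,2],
    [0,0,3],
    [0,0,3],
    [0,0,3],
    [0,-3,2],
    [0,-3,2],
    [0,-3,0],
    [0,-3,0],
    [0,-3,0],
    [0,0,0],
    [0,0,0],
  ],
  spin=[0,0,0,0,0,0,0,0,0,0,0,0],
)

```text
time: 42.87
tool_pos: [0.5872, 0.25, 0.2696]
eef_rot: [0.0, 1.0, -0.002, 0.001]
ft_force: [0.3, 1.0, 0.1]
finger_gap: 0.0004
```

```bash
python3 p.py w17; python3 -c "
from h import *
snap('side','s8'); snap('scene','c8')
i=cv2.imread('pics/s8.png').astype(int)
m=(i[:,:,0]>i[:,:,2]*2+40); m[:,:300]=0; v,u=np.nonzero(m); print('tote',u.min(),u.max(),v[u<345].min(),v.max())
m=((i[:,:,2]-i[:,:,0]>80)&(i[:,:,1]-i[:,:,0]>50)).astype(np.uint8)
n,l,st,ce=cv2.connectedComponentsWithStats(m); print('gold',[(st[k,4],ce[k].round()) for k in range(1,n) if st[k,4]>60])
print('panel rows u=207',[(v,i[v,207].tolist()) for v in (206,209,211,213,224)])
w=cv2.imread('pics/w17.png').astype(int); print('w17 handle col', [(v,w[v,130].tolist()) for v in range(0,240,12)][:3])
# handle pos predicted in w17
print(proj('w17',[[.40,.2805,.074],[.45,.2805,.074],[.38,.325,.08]]))"
```

```text
42.9167 [0.5864 0.2524 0.2695] 0.00036489431963581927 [-0.1406  0.3004  0.101 ] jaw yaw [ 1.     -0.0039]
tote 331 457 263 352
gold [(np.int32(215), array([123.,  75.])), (np.int32(77), array([229.,  85.])), (np.int32(85), array([175.,  99.])), (np.int32(146), array([157., 139.])), (np.int32(337), array([376., 291.])), (np.int32(289), array([404., 316.]))]
panel rows u=207 [(206, [13, 18, 107]), (209, [12, 16, 104]), (211, [63, 64, 102]), (213, [90, 89, 87]), (224, [215, 216, 209])]
w17 handle col [(0, [45, 49, 153]), (12, [47, 51, 156]), (24, [46, 50, 154])]
[[137.42748114 188.36728422]
 [185.35378161 188.17408445]
 [108.30541864 144.06971649]]
```

```bash
python3 -c "
from h import *
w=cv2.imread('pics/w17.png').astype(int)
print([(v,w[v,165].sum()//3) for v in range(120,215,2)])
print(px('w17',[(165,188)],.074))"
```

```text
[(120, np.int64(110)), (122, np.int64(110)), (124, np.int64(110)), (126, np.int64(110)), (128, np.int64(110)), (130, np.int64(110)), (132, np.int64(81)), (134, np.int64(47)), (136, np.int64(76)), (138, np.int64(112)), (140, np.int64(102)), (142, np.int64(99)), (144, np.int64(91)), (146, np.int64(68)), (148, np.int64(58)), (150, np.int64(58)), (152, np.int64(57)), (154, np.int64(57)), (156, np.int64(57)), (158, np.int64(58)), (160, np.int64(57)), (162, np.int64(57)), (164, np.int64(58)), (166, np.int64(58)), (168, np.int64(57)), (170, np.int64(57)), (172, np.int64(57)), (174, np.int64(57)), (176, np.int64(58)), (178, np.int64(58)), (180, np.int64(57)), (182, np.int64(60)), (184, np.int64(130)), (186, np.int64(211)), (188, np.int64(217)), (190, np.int64(217)), (192, np.int64(214)), (194, np.int64(155)), (196, np.int64(130)), (198, np.int64(130)), (200, np.int64(130)), (202, np.int64(130)), (204, np.int64(130)), (206, np.int64(130)), (208, np.int64(122)), (210, np.int64(120)), (212, np.int64(120)), (214, np.int64(119))]
[[0.42879467 0.28076563 0.074     ]]
```

```bash
python3 -c "
from station import r
print(r.sign_off())"
```

```text
the job is handed in; nothing more can be done
None
```

The job is done and handed in at about 43 s of robot time. There were two finished and two plain resistors.

- **Finished resistors:** both went from the catch tray into the blue tote. The rear one lay too close to the machine for the gripper, so I first drew it forward in the tray with closed fingers. The last side view shows both in the tote, the pocket tray empty and the tote where it started.
- **Drawer and plain resistors:** I pulled the drawer to its outer stop and laid the plain resistors in nests 0 and 1. The grip slackened once during the pull, then closed again by itself.
    - **Nest 0:** its resistor first sat about 2 mm over the nest's edge. I lifted it and reset it 3 mm over. Pixel readings from the wrist image then showed nest floor on all sides.
    - **Nest 1:** I moved this one about 2 mm towards the centre. It read as lying inside its nest.
- **Drawer home and start:** I pushed the drawer to its stop with 15 N. The travel was 0.27 m and the handle afterwards read y ≈ 0.280, as expected. Then I pressed the button until it bottomed, at 24 N and about 6 mm of travel.

**Limits of the checks:** I had no pictures left to view after the nest 0 correction, so the checks from there on are numbers from images and forces. The panel and handle in the last side view read 2 to 3 pixels off my prediction, on the side of further in. I did not go near the nut box or the spray can.

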